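# Drive a bottle stopper home in the lever press

## Robot

A 6-joint arm with a two-finger parallel gripper is mounted at the origin on a cart in front of the work surface, level with it; the furniture and walls round the work are solid. World frame = base frame: x ahead of the robot, y to its left, z up, the work surface at z = 0. Lengths are in m, angles in rad, forces in N, time in s.
With the tool pointing down it reaches from about 0.25 to 0.775 m from the base axis. Payload 4 kg.
Tool frame: the origin (TCP) lies on the front face of the gripper's body, between the roots of the fingers; the fingertips stand 97 mm ahead of it and the grasp point (between the pads) lies 78 mm ahead of it; z points along the fingers, y is the line along which they close (so a half turn about z gives the same grasp; the last joint's range is limited). The gripper opens to 94 mm and grips with 3 to 60 N. Pads are 16 mm wide; open, the fingers measure 119 mm over their backs; the gripper's body (75 mm by 177 mm) begins 78 mm behind the grasp point.
Start: joints at [1, 0.087, 1.371, -0, 1.684, -0.103], TCP at [0.248, 0.491, 0.303] pointing down, gripper open.
Joint ranges: [-3.1, 3.1], [-0.76, 2.03], [0.27, 2.55], [-1.08, 4.22], [0.17, 2.65], [-2.57, 2.57]. Speed limits (rad/s): [2.79, 2.79, 3.14, 3.14, 3.14, 3.14].

## Interface

Orientations are given as a unit quaternion [x, y, z, w].
In Python, from plant import * gives the robot as it stands.
- The arm moves only by the shell command python3 -m inch 'ROWS' [OPENING]. ROWS is JSON, a list of rows, each a list of 6 numbers: the shift along the tool's x, y, z in m, then the turn, a rotation vector about the tool's x, y, z in degrees. In form: [[x, y, z, rx, ry, rz], ...]. A call has 1 to 8 rows; each row is the pose to reach, as a shift and turn from the pose commanded when the call began, along the tool's axes at that moment; what a row does not reach only later rows make up. A row lasts 1/10 s, in which the tool goes at most 50 mm and 8.59 degrees, less where a joint would pass 70% of its speed; a pose out of reach is approached as far as the arm can. A call with a gripper value outside its range is refused whole. OPENING is the finger opening in m, from 0 to 0.094, set as the call begins (- or left out, the last holds). The fingers move at their own pace and stop on an object; the grip force is fixed at half the most. Time passes only in rows, so rows that repeat a pose let the fingers close. It gives the time, the measured TCP pose, the force and the opening at its end, in the units of the state.
- state(): the state, without advancing time (a new reading comes with each control period).
- snapshot(name): name is "scene" or "side" or "wrist"; returns a dict with "color" (400x640x3 uint8, red, green, blue), "depth" (400x640 float32, m along the optical axis (not along the pixel's ray), 0 where there is no reading), "mtx" (3x3 intrinsics, pixels), "k1" (the pictures are not rectified: a ray, as slopes to the right and down, at radius r is drawn at 1 + k1 r^2 times it, then the intrinsics apply), "rvec" (rotation vector, rad) and "tvec" (3), from world to camera coordinates, as OpenCV has them. Camera axes: x right, y down, z forward; pixel columns grow to the right and rows downward; lengths in m; the calibration is good to about 2 mm. A picture is of the moment at which its call begins.
- sign_off(): hands the job in, once; it reports no verdict.
The state is a dict: "t": time; "q": joint angles; "qvel": joint speeds; "joint_torque": joint torques, N m; "ee_pos": TCP position; "ee_rot": TCP orientation; "wrist_force": force on the tool from outside, world axes, zero at the start; "torque": the same for the moment, N m; "opening": finger opening in m.
Only numpy, scipy, OpenCV 4.12 (cv2) and the standard library are available. Lean on these libraries where they do the work, as an engineer would, in place of code of your own. Each camera call takes 0.05 s, during which the arm holds its last target. There are 200 camera calls.

## Task

The flagon of syrup to the left of the bottle press still has its stopper standing proud of the neck. Slide that flagon, upright, into the press until it rests against the back stop, then swing the press lever down to its stop so that the stopper is driven fully home, and let the lever spring back up. Leave the flagon standing in the press and leave the finished flagon on the right where it is.

Things in the scene. Friction and masses are not known exactly. Their poses are not given: they have to be found in the camera images.
- press_seat (a point): Point on the worktop straight below the ram of the grey bottle press, where the centre of the flagon's underside must come. Axes of the press: +y points out of its open side, where the flagon enters; the column stands 80 mm towards -y; the lever's handle points to -x (to the robot). The press is fixed. The flagon slides on the worktop itself until it touches a rubber V (7 to 47 mm high), which centres it.
- press_mouth (a point): Middle of the mouth between the two low legs of the press, 105 mm from the seat along the press's +y axis, 20 mm above the worktop (the height of the legs). There the flared legs are about 125 mm apart; from 55 mm in front of the seat inwards they are parallel and 82 mm apart.
- ram_face (a point): Centre of the underside of the press's ram, above the seat: 163 mm high at rest, 130 mm with the lever at its stop. Ram (33 mm wide), its sleeve and the lever hang above the seat and reach 17 mm from its vertical axis towards the open side, so lean the hand 20 to 35 degrees back from the press when pushing the flagon in.
- lever_pivot (a point): Pivot of the lever: a level pin along the press's y axis, 228 mm above the worktop and 60 mm to the +x side of the seat. The point's axes are those of the press.
- lever_grip (a point): Centre of the lever's flat black handle (110 mm long, 36 mm wide, 20 mm thick), 240 mm from the pivot. At rest the lever rises 0.42 rad above level towards the handle (its centre 326 mm high); at its stop it points 0.10 rad below level (204 mm high). Push it down from above.
- press_lever (a joint): Press lever: 0 at rest (raised), grows as the handle goes down, 0.52 rad at its stop; a spring brings it back to 0. At the handle it takes about 2 N at first, 5 N lower down, and up to about 18 N while the ram drives the stopper, which it meets at about 0.27 rad.
- bottle: Amber glass flagon with the proud stopper: round, 76 mm in diameter up to 66 mm high, sloping shoulder, neck 33 mm wide at the lip, lip 118 mm high, about 0.4 kg. Origin at the centre of its underside, z up. It slides on the worktop; push it low, 20 to 35 mm up, or it may tip.
- stopper (a joint): The flagon's stopper (cork shank, dark wooden head 29 mm in diameter and 12 mm thick): how far it has been pressed in, 0 with the head 15 mm above the lip, 0.015 m with the head flat on the lip. It sits tight: about 45 N to move it.
- bottle_done: The finished flagon, to the right of the press, of the same shape, its stopper's head already flat on the lip (130 mm high overall). Origin at the centre of its underside.

How it is judged:
By the outcome, as a careful person would: the job done as asked, in the order asked, and still so for the second after the job is handed in, with the robot touching nothing.
It also fails if it takes over 64 s, if anything falls off the work surface, if the arm or the gripper's body presses on something with over 40 N, if the wrist force passes 120 N, or if a joint passes its speed limit or range.

## Working session

There is one attempt and no reset: what is moved stays moved. The work goes in short steps, Python scripts to look and compute and a shell command to move; the robot and the scene stay as the last step left them, time stands still between calls to the robot, and variables do not carry over. Pictures are saved under pics/ and viewed, on a budget of 10 in all, crops included, one or two more only if the job needs it, and the job is handed in when it is done.

```bash
mkdir -p pics; ls; python3 - <<'E'
from plant import *
import cv2,numpy as np
for n in("scene","side"):
    s=snapshot(n); cv2.imwrite(f"pics/{n}0.png",s["color"][:,:,::-1]); np.savez(f"{n}0.npz",**s)
    R=cv2.Rodrigues(s["rvec"])[0]; print(n,-R.T@s["tvec"].ravel(),R[2],s["k1"])
print(state())
E
```

```text
pics
scene [-0.09559807 -0.37460666  0.88112953] [ 0.63456411  0.33200124 -0.69792806] -0.08423608926123279
side [0.09441896 0.27756332 0.89942699] [ 0.4826048  -0.38189474 -0.78819351] -0.005776753104909107
{'t': 0.1, 'q': array([ 9.99891007e-01,  8.79060024e-02,  1.37207467e+00, -2.08247770e-05,
        1.68358562e+00, -1.03087783e-01]), 'qvel': array([-0.0008173 ,  0.0003831 , -0.00327551, -0.00020169,  0.00131823,
        0.00084061]), 'joint_torque': array([ 2.11628889e-03, -3.41248906e+01, -3.03303516e+01,  7.20397336e-02,
        3.03689379e-02, -8.20873311e-05]), 'ee_pos': array([0.24786223, 0.49065872, 0.30162184]), 'ee_rot': array([ 2.31782626e-01,  9.72767105e-01, -9.34735102e-04, -3.16530811e-04]), 'wrist_force': array([-0.57993841, -0.62481554, -0.00659664]), 'torque': array([ 0.02504468, -0.00638066, -0.02884432]), 'opening': 0.09372757680352976}
```

View pics/scene0.png

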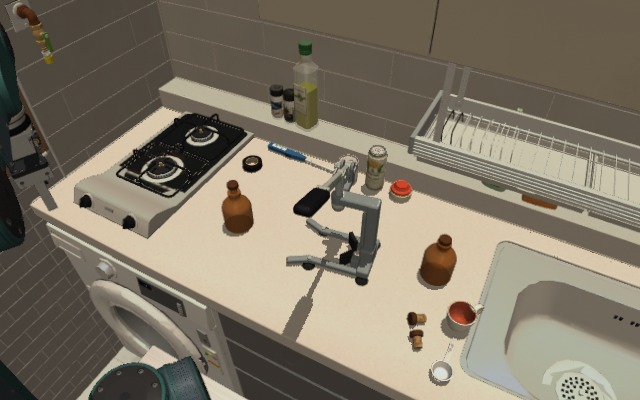

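View pics/side0.png

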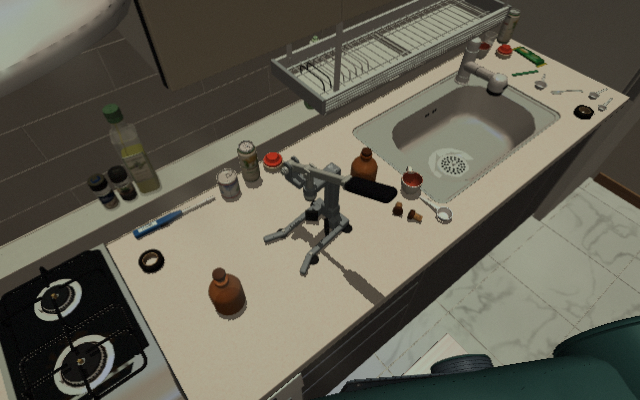

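The scene view shows the flagon at about (238,212), the press lever handle at (312,202), the leg tips at (290,261) and (310,224), and the finished flagon at (438,262). In the side view the flagon is at (227,295) and the handle at (370,190). Next I'll build a top-down height map from both depth images.

```bash
cat > h.py <<'E'
import cv2,numpy as np
def cloud(s):
    d=s["depth"]; v,u=np.nonzero(d>0)
    p=np.stack([u,v],1).astype(np.float64)[:,None]
    n=cv2.undistortPoints(p,np.array(s["mtx"],float),np.array([float(s["k1"]),0,0,0]))[:,0]
    z=d[v,u][:,None]; R=cv2.Rodrigues(np.array(s["rvec"]))[0]
    return (np.hstack([n*z,z])-np.array(s["tvec"]).ravel())@R, s["color"][v,u].astype(int)
def proj(s,P):
    R=cv2.Rodrigues(np.array(s["rvec"]))[0]
    q=cv2.projectPoints(np.array(P,float).reshape(-1,3),np.array(s["rvec"],float),np.array(s["tvec"],float),np.array(s["mtx"],float),np.array([float(s["k1"]),0,0,0]))[0][:,0]
    return q
E
python3 - <<'E'
from h import *
S={n:np.load(n+"0.npz") for n in("scene","side")}
C={n:cloud(S[n]) for n in S}
P=np.vstack([C[n][0] for n in S]);c=np.vstack([C[n][1] for n in S])
for n in S:
    p,k=C[n]
    m=(abs(p[:,0]-.5)<.3)&(abs(p[:,1])<.5)&(abs(p[:,2])<.01); print(n,"table",np.median(p[m,2]),m.sum())
    am=(k[:,0]>1.5*k[:,2]+15)&(p[:,2]>.02)&(p[:,2]<.14)&(p[:,0]<.75)&(p[:,0]>.2)
    for lo,hi in((0.02,.066),(.1,.16)):
        m=am&(p[:,2]>lo)&(p[:,2]<hi)
        for a in(0,1):
            mm=m&((p[:,1]>.05) if a==0 else (p[:,1]<.0)&(p[:,1]>-.3)); q=p[mm]
            if len(q)>5:print(n,lo,a,len(q),q.min(0),q.max(0),np.median(q,0))
    bl=(k.max(1)<60)&(p[:,2]>.25)&(p[:,2]<.4)&(abs(p[:,1])<.3)&(p[:,0]<.75)&(p[:,0]>.2)
    q=p[bl]; print(n,"handle",len(q),q.mean(0),q.min(0),q.max(0)); 
    if len(q)>9:print(np.linalg.svd(q-q.mean(0),full_matrices=False)[2])
# height map 1.0mm px*? x 0.3..0.75 up, y left
x0,y0,r=.75,.35,700/0.55
im=np.full((560,720,3),60,np.uint8)
u=((y0-P[:,1])*1250).astype(int);v=((x0-P[:,0])*1250).astype(int)
ok=(u>=0)&(u<720)&(v>=0)&(v<560)&(P[:,2]>-.02)&(P[:,2]<.42)
o=np.argsort(P[:,2]);o=o[ok[o]]
col=cv2.applyColorMap(np.clip(P[:,2]/.25*255,0,255).astype(np.uint8)[:,None],cv2.COLORMAP_JET)[:,0]
for i in o:
    cc=col[i] if P[i,2]>.008 else (255,255,255)
    im[v[i]:v[i]+3,u[i]:u[i]+3]=cc
for g in np.arange(.3,.76,.1): cv2.line(im,(0,int((x0-g)*1250)),(720,int((x0-g)*1250)),(0,0,0),1)
for g in np.arange(-.2,.36,.1): cv2.line(im,(int((y0-g)*1250),0),(int((y0-g)*1250),560),(0,0,0),1)
cv2.imwrite("pics/top.png",im)
E
```

```text
scene table -0.00038676930217578306 48243
scene 0.02 0 365 [0.48340981 0.1594086  0.0201689 ] [0.58687894 0.5203698  0.06590723] [0.49829032 0.17357357 0.04334195]
scene 0.02 1 113 [ 0.45779803 -0.29998265  0.02038646] [ 0.59068485 -0.27804425  0.06573179] [ 0.57725909 -0.29011229  0.04153626]
scene 0.1 0 155 [0.27865946 0.17884676 0.1002309 ] [0.53936029 0.75525146 0.13987326] [0.51435826 0.19244924 0.11828194]
scene 0.1 1 10 [ 0.59685999 -0.29996155  0.10953418] [ 0.61023936 -0.29590808  0.12866742] [ 0.60137091 -0.29863818  0.11732383]
scene handle 627 [ 0.38849274 -0.10317327  0.33872866] [ 0.34500459 -0.23726437  0.30720786] [ 0.71824169 -0.07646153  0.35588093]
[[-0.96175997  0.17525988  0.21047975]
 [-0.08632691 -0.92327241  0.37432034]
 [-0.25993348 -0.34183625 -0.9030961 ]]
side table 0.0008626641501071754 46315
side 0.02 0 231 [0.4879811  0.18250704 0.02004003] [0.74896819 0.52130607 0.06502991] [0.49386638 0.21489469 0.04249689]
side 0.02 1 54 [ 0.46078696 -0.29964893  0.02046437] [ 0.6284594  -0.27499696  0.06566293] [ 0.59806446 -0.27956744  0.05952287]
side 0.1 0 101 [0.50879496 0.1816173  0.10007473] [0.53397742 0.21364475 0.13876946] [0.51764934 0.20152397 0.11798153]
side 0.1 1 21 [ 0.60259985 -0.29989256  0.10094137] [ 0.61919367 -0.29640817  0.13135028] [ 0.61009037 -0.29809598  0.11819492]
side handle 1464 [ 0.50016088 -0.12062317  0.31979412] [ 0.34844693 -0.29809665  0.2500362 ] [ 0.74991    -0.06027166  0.35726832]
[[-0.94330279  0.31923179  0.09094457]
 [-0.21860582 -0.8036463   0.5535017 ]
 [-0.2497826  -0.50223868 -0.82786772]]
```

View pics/top.png

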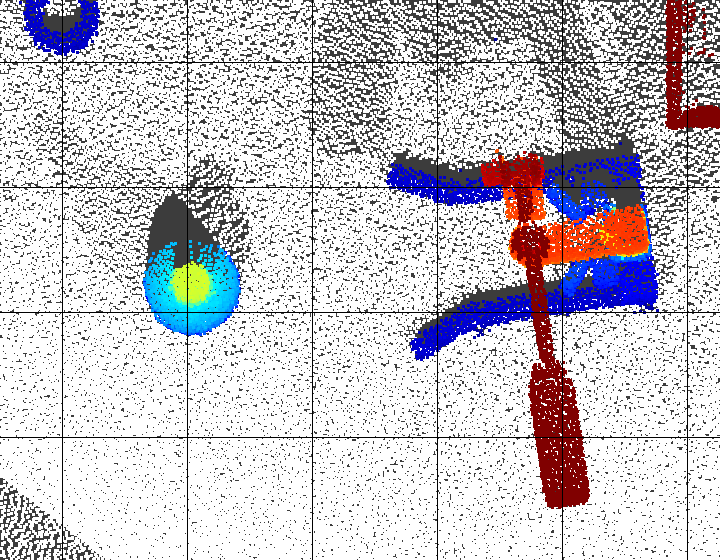

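The map shows the flagon at about px (191,288), the ram at (530,243), the handle centre at (560,433), and the column at (630,228). The flagon lies almost on the press's entry line. Next I'll refine these positions and check the clearance to the stove.

```bash
python3 - <<'E'
from h import *
from scipy.optimize import least_squares as LS
for n in("scene","side"):
    s=np.load(n+"0.npz");p,k=cloud(s)
    def box(x,X,y,Y,z,Z): return p[(p[:,0]>x)&(p[:,0]<X)&(p[:,1]>y)&(p[:,1]<Y)&(p[:,2]>z)&(p[:,2]<Z)]
    q=box(.46,.58,.14,.26,.015,.062)
    f=LS(lambda a:np.hypot(q[:,0]-a[0],q[:,1]-a[1])-.038,[.52,.197],loss="soft_l1",f_scale=.002).x
    t=box(.48,.56,.16,.24,.137,.16)
    print(n,"flagon",f,"stopper top",t.mean(0),t[:,2].max(),len(t))
    h=box(.34,.46,-.14,-.05,.27,.4); h=h[h[:,2]>.27]
    r=cv2.minAreaRect((h[:,:2]*1000).astype(np.float32)); print("handle",r,h.mean(0))
    for a,b in ((.5,.56),(.6,.66)):
        pass
    L=box(.50,.54,-.15,-.02,.012,.024);R=box(.57,.63,-.15,-.02,.012,.024)
    for l in(L,R):
        if len(l)>10: 
            for y in(-.03,-.05,-.07,-.09,-.11,-.13):
                m=abs(l[:,1]-y)<.008
                if m.sum()>2: print("  leg y",y,"x",l[m,0].min().round(4),l[m,0].max().round(4))
    c=box(.5,.62,-.18,-.12,.06,.2); print("column",cv2.minAreaRect((c[:,:2]*1000).astype(np.float32)))
    lv=box(.46,.55,-.12,-.05,.26,.32); print("arm fit",np.polyfit(lv[:,0],lv[:,1],1), lv[:,1].mean(),lv[:,0].mean())
    st=box(.3,.6,.25,.7,.03,.2); print("stove min y at z>.03",np.percentile(st[:,1],[0,2,10]),"zmax",np.percentile(st[:,2],[50,95,100]))
E
```

```text
scene flagon [0.52377201 0.19924842] stopper top [0.52164769 0.19702205 0.14264832] 0.14738594077515776 93
handle ((402.6194152832031, -96.62689208984375), (114.03713989257812, 34.81703186035156), 7.7286553382873535) [ 0.38898881 -0.10131046  0.33685517]
  leg y -0.03 x 0.5 0.5067
  leg y -0.05 x 0.5004 0.5081
  leg y -0.07 x 0.5003 0.5128
  leg y -0.09 x 0.5002 0.5219
  leg y -0.11 x 0.5009 0.5391
  leg y -0.13 x 0.5042 0.5249
  leg y -0.03 x 0.5885 0.6058
  leg y -0.05 x 0.5902 0.609
  leg y -0.07 x 0.5944 0.6086
  leg y -0.09 x 0.5836 0.6119
  leg y -0.11 x 0.5719 0.6154
  leg y -0.13 x 0.5803 0.5825
column ((557.7464599609375, -143.61056518554688), (31.670249938964844, 52.22555160522461), 18.605195999145508)
arm fit [ 0.14617191 -0.15730012] -0.08305212642698093 0.5079498220428064
stove min y at z>.03 [0.3767827  0.38092007 0.40683869] zmax [0.04067394 0.05339912 0.06238004]
side flagon [0.52750118 0.19724595] stopper top [0.52490526 0.19784444 0.14440002] 0.14774917935783444 145
handle ((405.0242004394531, -95.38548278808594), (111.9932861328125, 36.160308837890625), 8.364349365234375) [ 0.39803443 -0.09127053  0.33477719]
  leg y -0.03 x 0.5008 0.5095
  leg y -0.05 x 0.5006 0.513
  leg y -0.07 x 0.5004 0.5155
  leg y -0.09 x 0.5018 0.518
  leg y -0.11 x 0.5041 0.5393
  leg y -0.13 x 0.5066 0.5395
  leg y -0.03 x 0.5922 0.6079
  leg y -0.05 x 0.5948 0.6108
  leg y -0.07 x 0.5979 0.6142
  leg y -0.09 x 0.5885 0.6159
  leg y -0.11 x 0.5753 0.6189
  leg y -0.13 x 0.5733 0.6227
column ((562.3026733398438, -149.1324005126953), (41.683807373046875, 41.07645034790039), 71.92577362060547)
arm fit [ 0.15753009 -0.15785941] -0.07863615740736835 0.5029087045382105
stove min y at z>.03 [0.37932722 0.38063224 0.39039914] zmax [0.03779195 0.05743679 0.06105449]
```

Flagon at about (0.525, 0.198). The seat is near (0.556, -0.073) with yaw about 8.5°, and the handle, lever arm and leg midline agree on that to about 5 mm. The plan is to cradle the flagon with two fingers at 30 mm opening, leaned back 28°, and push it in.

```bash
cat > g.py <<'E'
import numpy as np
from plant import *
from scipy.spatial.transform import Rotation as Ro
a=np.radians(8.5); xp=np.array([np.cos(a),np.sin(a),0]); yp=np.array([-np.sin(a),np.cos(a),0]); Z=np.array([0,0,1.])
SEAT=np.array([.556,-.073,0])
def goal(tip,tilt):
    th=np.radians(tilt); z=-np.cos(th)*Z-np.sin(th)*yp; R=np.stack([xp,z],0); R=np.stack([np.cross(xp,z),xp,z],1)
    s=state(); R0=Ro.from_quat(s["ee_rot"]); t=np.array(tip)-.097*z
    d=R0.inv().apply(t-s["ee_pos"]); r=(R0.inv()*Ro.from_matrix(R)).as_rotvec(degrees=True)
    print("row",d.round(4),r.round(2))
def where():
    s=state(); R0=Ro.from_quat(s["ee_rot"]); tip=s["ee_pos"]+R0.apply([0,0,.097]); d=tip-SEAT
    print("t",s["t"],"tip",tip.round(4),"press",[round(float(d@v),4) for v in(xp,yp,Z)],"F",s["wrist_force"].round(1),"tool axes\n",R0.as_matrix().T.round(3),s["opening"],s["q"].round(2))
E
python3 -c "
from g import *
where(); goal([.514,.272,.2],28)"
```

```text
t 0.1 tip [0.2478 0.4905 0.2046] press [-0.2216, 0.6029, 0.2046] F [-0.6 -0.6 -0. ] tool axes
 [[-0.893  0.451  0.   ]
 [ 0.451  0.893 -0.002]
 [-0.001 -0.002 -1.   ]] 0.09372757680352976 [ 1.    0.09  1.37 -0.    1.68 -0.1 ]
row [-0.3098 -0.038   0.016 ] [ 13.25 -25.78  53.59]
```

```bash
python3 -m inch '[[-0.04,-0.005,0.002,1.7,-3.2,6.7],[-0.08,-0.01,0.004,3.3,-6.4,13.4],[-0.12,-0.014,0.006,5,-9.7,20.1],[-0.16,-0.019,0.008,6.6,-12.9,26.8],[-0.2,-0.024,0.01,8.3,-16.1,33.5],[-0.24,-0.029,0.012,10,-19.3,40.2],[-0.28,-0.034,0.014,11.6,-22.6,46.9],[-0.31,-0.038,0.016,13.2,-25.8,53.6]]' 0.03; python3 -m inch '[[0,0,0,0,0,0],[0,0,0,0,0,0]]'; python3 -c "
from g import *
where(); goal([.514,.272,.022],28)"
```

```text
t: 0.9
ee_pos: [0.509, 0.3157, 0.286]
ee_rot: [0.636, 0.733, -0.158, 0.184]
wrist_force: [-0.3, 1.0, -0.1]
opening: 0.0336
t: 1.1
ee_pos: [0.5076, 0.3171, 0.2854]
ee_rot: [0.633, 0.735, -0.158, 0.182]
wrist_force: [-0.2, 0.4, 0.3]
opening: 0.0305
t 1.1 tip [0.5143 0.2722 0.1997] press [0.0097, 0.3476, 0.1997] F [-0.2  0.4  0.3] tool axes
 [[-0.131  0.874 -0.468]
 [ 0.989  0.148 -0.001]
 [ 0.069 -0.463 -0.884]] 0.030521584611440833 [ 0.64  0.33  1.17 -0.44  1.85  0.41]
row [ 0.0832 -0.0002  0.1571] [-0.02 -0.1   0.03]
```

```bash
python3 -m inch '[[0.021,0,0.039,0,0,0],[0.042,0,0.078,0,0,0],[0.062,0,0.118,0,0,0],[0.083,0,0.157,0,0,0],[0.083,0,0.157,0,0,0],[0.083,0,0.157,0,0,0]]'; python3 -c "
from g import *
import cv2
where();goal(SEAT+.003*xp+.20*yp+.022*Z,28);
s=snapshot('side');cv2.imwrite('pics/s1.png',cv2.resize(s['color'][150:400,100:420,::-1],None,fx=2.4,fy=2.4))"
```

```text
t: 1.7
ee_pos: [0.5072, 0.3177, 0.1098]
ee_rot: [0.633, 0.736, -0.157, 0.183]
wrist_force: [-0.1, -1.4, -0.2]
opening: 0.03
t 1.7 tip [0.5141 0.2727 0.0241] press [0.0097, 0.3481, 0.0241] F [-0.1 -1.4 -0.2] tool axes
 [[-0.132  0.874 -0.469]
 [ 0.989  0.15   0.001]
 [ 0.071 -0.463 -0.883]] 0.03001293243324567 [ 0.64  0.45  1.38 -0.43  1.56  0.55]
row [-0.1298 -0.0068  0.0712] [ 0.11 -0.06  0.07]
```

View pics/s1.png

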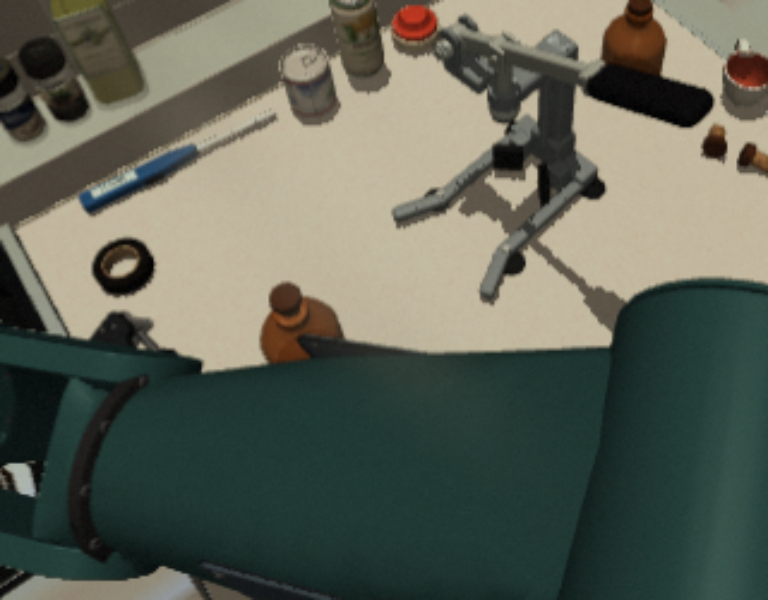

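Tip is behind the flagon, which is between the fingers and the press. Now I'll push it in steps.

```bash
python3 -m inch '[[-0.01,0,0.0055,0,0,0],[-0.019,0,0.0103,0,0,0],[-0.028,0,0.015,0,0,0],[-0.037,-0.001,0.020,0,0,0],[-0.046,-0.002,0.025,0,0,0],[-0.055,-0.003,0.030,0,0,0],[-0.064,-0.004,0.035,0,0,0],[-0.073,-0.005,0.040,0,0,0]]'
python3 -m inch '[[-0.009,-0.001,0.005,0,0,0],[-0.018,-0.002,0.010,0,0,0],[-0.027,-0.003,0.015,0,0,0],[-0.036,-0.004,0.020,0,0,0],[-0.045,-0.005,0.025,0,0,0],[-0.054,-0.005,0.030,0,0,0],[-0.063,-0.005,0.035,0,0,0],[-0.072,-0.005,0.0395,0,0,0]]'
python3 -c "
from g import *
from h import *
where();goal(SEAT+.0*xp+.10*yp+.022*Z,28);
for n in('scene','side'):
    s=snapshot(n); p,k=cloud(s); m=(k[:,0]>1.5*k[:,2]+15)&(p[:,2]>.11)&(p[:,2]<.16)&(p[:,1]>-.12)&(p[:,1]<.3)&(p[:,0]>.4)&(p[:,0]<.7); q=p[m]
    print(n,len(q),q.mean(0) if len(q) else 0, [float((q.mean(0)-SEAT)@v) for v in(xp,yp)])
cv2.imwrite('pics/s2.png',cv2.resize(snapshot('scene')['color'][120:320,180:440,::-1],None,fx=2.9,fy=2.9))"
```

```text
t: 2.55
ee_pos: [0.5156, 0.2336, 0.1084]
ee_rot: [0.634, 0.735, -0.156, 0.184]
wrist_force: [0.2, 4.3, 5.2]
opening: 0.03
t: 3.35
ee_pos: [0.5223, 0.1511, 0.1063]
ee_rot: [0.634, 0.735, -0.157, 0.183]
wrist_force: [-0.7, 4.0, 2.1]
opening: 0.0298
t 3.35 tip [0.5291 0.1062 0.0206] press [-0.0001, 0.1812, 0.0206] F [-0.7  4.   2.1] tool axes
 [[-0.13   0.874 -0.468]
 [ 0.989  0.148  0.001]
 [ 0.07  -0.463 -0.884]] 0.02977841341914879 [ 0.39  0.28  1.61 -0.48  1.4   0.36]
row [-0.0723  0.0002  0.0368] [ 0.06 -0.09 -0.04]
scene 288 [0.52400359 0.08572836 0.13179751] [-0.008183412191766675, 0.1617142381845506]
side 193 [0.53083967 0.06614835 0.13196354] [-0.004316535337078337, 0.14133885594635723]
```

View pics/s2.png

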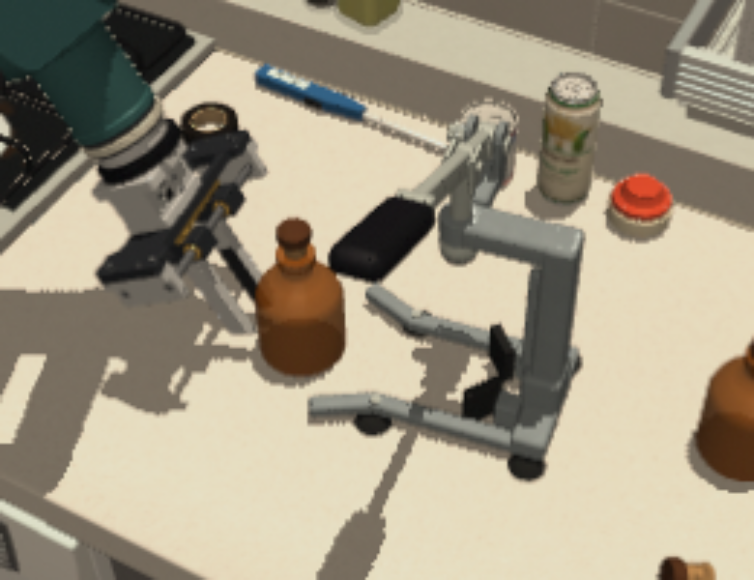

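The flagon is upright at crop (300,320), in line with the mouth, with the fingers behind it. I'll carry on.

```bash
python3 -m inch '[[-0.009,0,0.0045,0,0,0],[-0.018,0,0.009,0,0,0],[-0.027,0,0.0138,0,0,0],[-0.036,0,0.0186,0,0,0],[-0.045,0,0.0234,0,0,0],[-0.054,0,0.028,0,0,0],[-0.063,0,0.033,0,0,0],[-0.072,0,0.0378,0,0,0]]'
python3 -m inch '[[-0.008,0,0.0042,0,0,0],[-0.016,0,0.0085,0,0,0],[-0.022,0,0.0118,0,0,0],[-0.028,0,0.015,0,0,0],[-0.032,0,0.0172,0,0,0],[-0.032,0,0.0172,0,0,0]]'
python3 -c "
from g import *
where();goal(SEAT+.0*xp+.045*yp+.022*Z,28);
import cv2
cv2.imwrite('pics/s3.png',cv2.resize(snapshot('scene')['color'][150:300,230:430,::-1],None,fx=3.8,fy=3.8))"
```

```text
t: 4.3
ee_pos: [0.5347, 0.0708, 0.107]
ee_rot: [0.634, 0.735, -0.157, 0.183]
wrist_force: [-0.9, 2.2, -1.8]
opening: 0.0301
t: 4.9
ee_pos: [0.5401, 0.035, 0.107]
ee_rot: [0.634, 0.735, -0.157, 0.184]
wrist_force: [0.6, 0.2, -0.8]
opening: 0.0296
t 4.9 tip [ 0.547  -0.0099  0.0213] press [0.0005, 0.0637, 0.0213] F [ 0.6  0.2 -0.8] tool axes
 [[-0.129  0.874 -0.469]
 [ 0.989  0.147  0.002]
 [ 0.071 -0.463 -0.883]] 0.02961463267542096 [ 0.18  0.23  1.68 -0.51  1.29  0.19]
row [-0.0168 -0.0003  0.0082] [ 0.11 -0.04 -0.08]
```

View pics/s3.png

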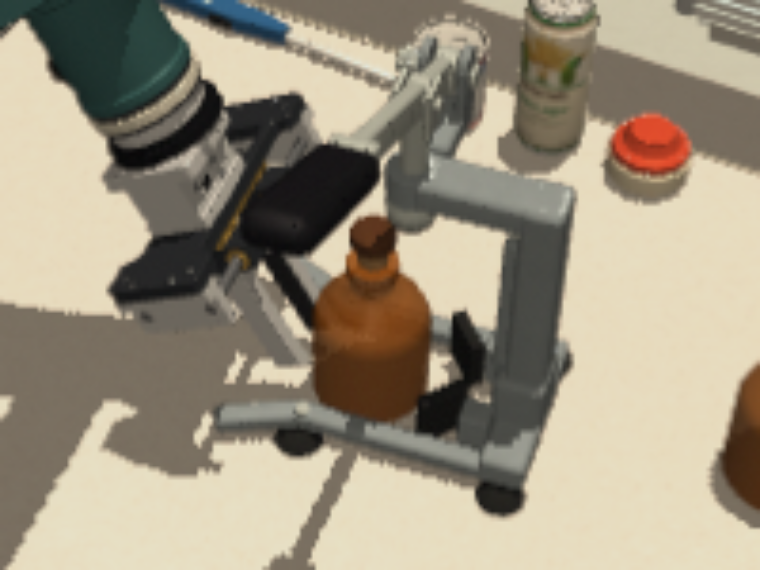

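Flagon is between the legs, with about 20 mm left to the black V (430,390). I'll advance gently and watch the force.

```bash
python3 -m inch '[[-0.004,0,0.002,0,0,0],[-0.008,0,0.004,0,0,0],[-0.012,0,0.006,0,0,0],[-0.015,0,0.0078,0,0,0],[-0.015,0,0.0078,0,0,0]]'
python3 -m inch '[[-0.002,0,0.001,0,0,0],[-0.004,0,0.002,0,0,0],[-0.004,0,0.002,0,0,0]]'
python3 -c "
from g import *
where()"
```

```text
t: 5.45
ee_pos: [0.5426, 0.0185, 0.107]
ee_rot: [0.634, 0.735, -0.157, 0.184]
wrist_force: [-0.0, 1.3, 0.4]
opening: 0.0299
t: 5.75
ee_pos: [0.5432, 0.0144, 0.107]
ee_rot: [0.634, 0.735, -0.157, 0.183]
wrist_force: [0.0, 1.8, -0.6]
opening: 0.0299
t 5.75 tip [ 0.5501 -0.0305  0.0213] press [0.0004, 0.0429, 0.0213] F [ 0.   1.8 -0.6] tool axes
 [[-0.13   0.874 -0.468]
 [ 0.989  0.148  0.002]
 [ 0.071 -0.463 -0.884]] 0.029909875575055915 [ 0.14  0.22  1.68 -0.51  1.27  0.16]
```

Contact should come within a few mm. I'll go on in 2 mm steps.

```bash
for i in 1; do python3 -m inch '[[-0.0018,0,0.001,0,0,0],[-0.0018,0,0.001,0,0,0]]'; python3 -m inch '[[-0.0018,0,0.001,0,0,0],[-0.0018,0,0.001,0,0,0]]';python3 -m inch '[[-0.0018,0,0.001,0,0,0],[-0.0018,0,0.001,0,0,0]]'; done
python3 -c "
from g import *
where()
import cv2
cv2.imwrite('pics/s4.png',cv2.resize(snapshot('scene')['color'][150:300,230:430,::-1],None,fx=3.8,fy=3.8))"
```

```text
t: 5.95
ee_pos: [0.5435, 0.0124, 0.107]
ee_rot: [0.634, 0.735, -0.157, 0.183]
wrist_force: [-0.2, 2.1, -0.2]
opening: 0.0297
t: 6.15
ee_pos: [0.5438, 0.011, 0.107]
ee_rot: [0.634, 0.735, -0.156, 0.183]
wrist_force: [-0.7, 5.5, 0.5]
opening: 0.0302
t: 6.35
ee_pos: [0.5441, 0.0103, 0.107]
ee_rot: [0.634, 0.735, -0.155, 0.182]
wrist_force: [-2.5, 10.0, 3.1]
opening: 0.03
t 6.35 tip [ 0.551  -0.0341  0.0211] press [0.0008, 0.0392, 0.0211] F [-2.5 10.   3.1] tool axes
 [[-0.129  0.876 -0.464]
 [ 0.989  0.148  0.004]
 [ 0.072 -0.459 -0.886]] 0.029963279419163314 [ 0.13  0.22  1.68 -0.51  1.27  0.15]
```

View pics/s4.png

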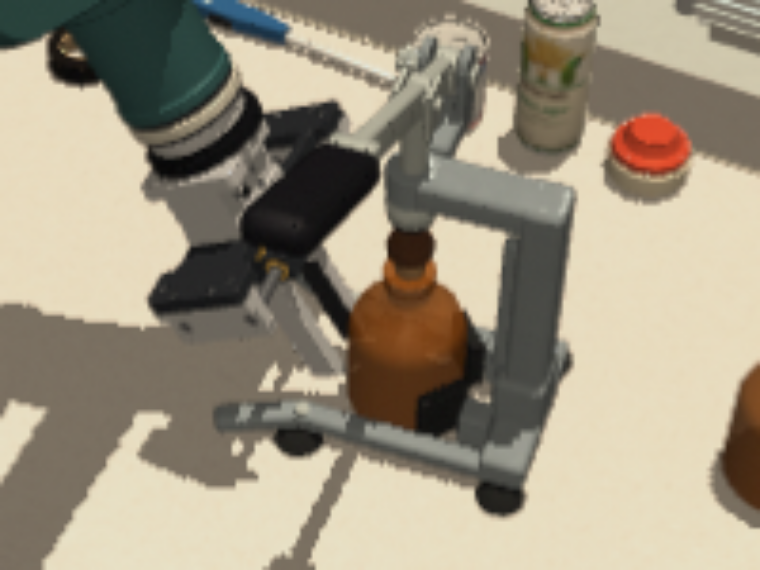

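The force rose to 10 N over the last 2 mm, and the flagon now sits in the V with its stopper (410,245) under the ram. I'll back out along +y and then rise.

```bash
python3 -m inch '[[0.01,0,-0.0055,0,0,0],[0.03,0,-0.0165,0,0,0],[0.055,0,-0.03,0,0,0],[0.08,0,-0.044,0,0,0],[0.114,0,-0.0625,0,0,0],[0.114,0,-0.0625,0,0,0]]'
python3 -c "
from g import *
where();goal(SEAT-.06*xp+.17*yp+.41*Z,0)"
```

```text
t: 7.0
ee_pos: [0.5246, 0.1403, 0.1087]
ee_rot: [0.632, 0.736, -0.156, 0.184]
wrist_force: [0.2, -0.7, 0.1]
opening: 0.0299
t 7.0 tip [0.5318 0.0954 0.023 ] press [0.0009, 0.1702, 0.023] F [ 0.2 -0.7  0.1] tool axes
 [[-0.133  0.874 -0.468]
 [ 0.988  0.152  0.003]
 [ 0.074 -0.462 -0.884]] 0.029882157598105103 [ 0.37  0.27  1.61 -0.48  1.39  0.34]
row [-0.2265 -0.0596 -0.3309] [ 0.21 27.91  0.22]
```

```bash
python3 -m inch '[[-0.02,-0.005,-0.035,0,0,0],[-0.04,-0.01,-0.07,0,0,0],[-0.065,-0.015,-0.11,0,5,0],[-0.09,-0.022,-0.15,0,10,0],[-0.12,-0.03,-0.19,0,15,0],[-0.155,-0.04,-0.235,0,20,0],[-0.19,-0.05,-0.28,0,24,0],[-0.2265,-0.0596,-0.331,0.2,27.9,0.2]]' 0
python3 -m inch '[[0,0,0,0,0,0],[0,0,0,0,0,0],[0,0,0,0,0,0]]'
python3 -c "
from g import *
where();goal(SEAT-.16*xp+.0*yp+.41*Z,0)"
```

```text
t: 7.8
ee_pos: [0.4747, 0.0866, 0.4802]
ee_rot: [0.655, 0.756, 0.0, -0.0]
wrist_force: [0.4, -0.5, 0.8]
opening: 0.0002
t: 8.1
ee_pos: [0.4758, 0.0878, 0.476]
ee_rot: [0.655, 0.756, -0.002, -0.001]
wrist_force: [0.8, -0.3, -0.1]
opening: 0.0008
t 8.1 tip [0.4754 0.0877 0.379 ] press [-0.0559, 0.1708, 0.379] F [ 0.8 -0.3 -0.1] tool axes
 [[-0.143  0.99  -0.001]
 [ 0.99   0.143 -0.004]
 [-0.004 -0.001 -1.   ]] 0.000757908091218277 [ 0.07 -0.03  1.15 -0.    2.03 -0.08]
row [-0.1715 -0.1037 -0.0305] [-0.22  0.05 -0.28]
```

```bash
python3 -m inch '[[0,-0.02,-0.031,0,0,0],[-0.03,-0.05,-0.031,0,0,0],[-0.06,-0.07,-0.031,0,0,0],[-0.1,-0.09,-0.031,0,0,0],[-0.14,-0.1037,-0.031,0,0,0],[-0.1715,-0.1037,-0.031,0,0,0],[-0.1715,-0.1037,-0.031,0,0,0],[-0.1715,-0.1037,-0.031,0,0,0]]'
python3 -c "
from g import *
where();goal(SEAT-.16*xp+.0*yp+.345*Z,0)
import cv2
cv2.imwrite('pics/s5.png',cv2.resize(snapshot('scene')['color'][100:300,220:480,::-1],None,fx=2.9,fy=2.9))"
```

```text
t: 8.9
ee_pos: [0.398, -0.0965, 0.5067]
ee_rot: [0.655, 0.756, -0.001, -0.002]
wrist_force: [0.1, 0.5, -0.4]
opening: 0.0003
t 8.9 tip [ 0.3975 -0.0963  0.4098] press [-0.1602, 0.0003, 0.4098] F [ 0.1  0.5 -0.4] tool axes
 [[-0.143  0.99   0.002]
 [ 0.99   0.143 -0.005]
 [-0.005  0.002 -1.   ]] 0.00031431411955315915 [-0.38 -0.17  1.21 -0.    2.1  -0.52]
row [-0.0003  0.      0.0647] [-0.27 -0.14 -0.28]
```

View pics/s5.png

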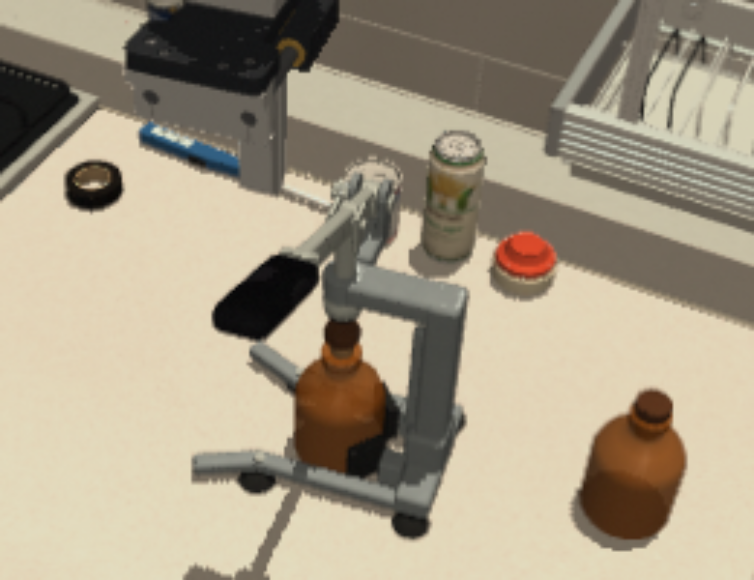

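The flagon is still in the V, and the fingertips are above the handle (265,295). Lowering onto it.

```bash
python3 -m inch '[[0,0,0.02,0,0,0],[0,0,0.04,0,0,0],[0,0,0.055,0,0,0],[0,0,0.065,0,0,0],[0,0,0.065,0,0,0]]'
python3 -m inch '[[0,-0.001,0.005,0,0,0],[0,-0.002,0.01,0,0,0],[0,-0.004,0.015,0,0,0],[0,-0.005,0.02,0,0,0],[0,-0.005,0.02,0,0,0]]'
python3 -m inch '[[0,-0.002,0.006,0,0,0],[0,-0.004,0.012,0,0,0],[0,-0.006,0.018,0,0,0],[0,-0.007,0.024,0,0,0],[0,-0.007,0.024,0,0,0]]'
python3 -c "
from g import *
where()"
```

```text
t: 9.45
ee_pos: [0.3976, -0.0953, 0.4424]
ee_rot: [0.653, 0.757, -0.001, -0.002]
wrist_force: [-0.1, -0.8, -0.1]
opening: 0.0006
t: 9.95
ee_pos: [0.3925, -0.0972, 0.4235]
ee_rot: [0.654, 0.756, -0.0, -0.0]
wrist_force: [0.7, 0.4, 0.5]
opening: 0.0006
t: 10.45
ee_pos: [0.3856, -0.0982, 0.3989]
ee_rot: [0.654, 0.756, -0.001, -0.001]
wrist_force: [-1.0, -0.7, 2.2]
opening: 0.0004
t 10.45 tip [ 0.3854 -0.0982  0.3019] press [-0.1725, 0.0003, 0.3019] F [-1.  -0.7  2.2] tool axes
 [[-0.143  0.99   0.   ]
 [ 0.99   0.143 -0.002]
 [-0.002  0.    -1.   ]] 0.000379418394105598 [-0.39 -0.25  1.5  -0.    1.9  -0.54]
```

Contact at about 2 N, as expected. Pressing on.

```bash
python3 -m inch '[[0,-0.001,0.006,0,0,0],[0,-0.003,0.012,0,0,0],[0,-0.004,0.018,0,0,0],[0,-0.005,0.024,0,0,0],[0,-0.006,0.03,0,0,0],[0,-0.006,0.036,0,0,0],[0,-0.006,0.042,0,0,0],[0,-0.006,0.042,0,0,0]]'
python3 -m inch '[[0,0,0.006,0,0,0],[0,0,0.012,0,0,0],[0,0,0.018,0,0,0],[0,0,0.024,0,0,0],[0,0,0.03,0,0,0],[0,0,0.035,0,0,0],[0,0,0.035,0,0,0]]'
python3 -c "
from g import *
where()"
```

```text
t: 11.25
ee_pos: [0.3786, -0.0991, 0.3598]
ee_rot: [0.655, 0.756, -0.001, 0.0]
wrist_force: [-7.2, -0.3, 10.8]
opening: 0.0004
t: 11.95
ee_pos: [0.3777, -0.0993, 0.3246]
ee_rot: [0.655, 0.756, -0.002, -0.001]
wrist_force: [-11.2, -0.3, 12.3]
opening: 0.0003
t 11.95 tip [ 0.3772 -0.0995  0.2276] press [-0.1808, 0.0002, 0.2276] F [-11.2  -0.3  12.3] tool axes
 [[-0.143  0.99  -0.001]
 [ 0.99   0.143 -0.005]
 [-0.005 -0.002 -1.   ]] 0.0003036402376504479 [-0.4  -0.28  1.66 -0.    1.76 -0.54]
```

```bash
python3 -m inch '[[0,-0.002,0.004,0,0,0],[0,-0.003,0.008,0,0,0],[0,-0.003,0.011,0,0,0],[0,-0.003,0.011,0,0,0]]'
python3 -m inch '[[0,0,0.003,0,0,0],[0,0,0.003,0,0,0]]'
python3 -m inch '[[0,0,0.002,0,0,0],[0,0,0.002,0,0,0]]'
python3 -c "
from g import *
where()"
```

```text
t: 12.35
ee_pos: [0.377, -0.0994, 0.315]
ee_rot: [0.654, 0.756, 0.001, 0.002]
wrist_force: [-4.2, -0.0, 13.7]
opening: 0.0004
t: 12.55
ee_pos: [0.3772, -0.0994, 0.3122]
ee_rot: [0.654, 0.756, 0.001, 0.002]
wrist_force: [-4.4, 1.1, 15.4]
opening: 0.0005
t: 12.75
ee_pos: [0.3771, -0.0993, 0.3109]
ee_rot: [0.654, 0.756, 0.001, 0.002]
wrist_force: [-5.6, 1.2, 17.1]
opening: 0.0005
t 12.75 tip [ 0.3776 -0.0995  0.2139] press [-0.1804, 0.0002, 0.2139] F [-5.6  1.2 17.1] tool axes
 [[-0.144  0.99  -0.002]
 [ 0.99   0.144  0.004]
 [ 0.005 -0.002 -1.   ]] 0.0004998630547728761 [-0.4  -0.28  1.69  0.    1.73 -0.55]
```

```bash
for i in 1; do python3 -m inch '[[0,0,0.002,0,0,0],[0,0,0.002,0,0,0]]'|grep -E 'pos|force'; python3 -m inch '[[0,0,0.002,0,0,0],[0,0,0.002,0,0,0]]'|grep -E 'pos|force'; python3 -m inch '[[0,0,0.002,0,0,0],[0,0,0.002,0,0,0]]'|grep -E 'pos|force'; done
```

```text
ee_pos: [0.3771, -0.0993, 0.3105]
wrist_force: [-5.8, 2.4, 22.1]
ee_pos: [0.377, -0.0993, 0.3101]
wrist_force: [-8.9, 3.4, 27.9]
ee_pos: [0.3769, -0.0992, 0.3097]
wrist_force: [-12.2, 4.1, 34.0]
```

It's at the hard stop: the force climbs to 34 N while the tip barely moves. Now I'll raise the tool along the arc so the lever comes back up.

```bash
python3 -m inch '[[0,0.001,-0.01,0,0,0],[0,0.001,-0.02,0,0,0],[0,0.002,-0.03,0,0,0],[0,0.003,-0.04,0,0,0],[0,0.004,-0.05,0,0,0],[0,0.005,-0.06,0,0,0],[0,0.006,-0.07,0,0,0],[0,0.008,-0.08,0,0,0]]'
python3 -m inch '[[0,0.002,-0.01,0,0,0],[0,0.004,-0.02,0,0,0],[0,0.006,-0.03,0,0,0],[0,0.008,-0.04,0,0,0],[0,0.01,-0.05,0,0,0],[0,0.012,-0.06,0,0,0],[0,0.012,-0.08,0,0,0],[0,0.012,-0.11,0,0,0]]'
python3 -m inch '[[0.04,0,0,0,0,0],[0.08,0,0,0,0,0],[0.12,0,0,0,0,0],[0.16,0,0,0,0,0],[0.16,0,0,0,0,0],[0.16,0,0,0,0,0]]'
python3 - <<'E'
from g import *
from h import *
where()
for n in('scene','side'):
    s=snapshot(n); p,k=cloud(s)
    d=(p-SEAT); X,Y=d@xp,d@yp
    h=(k.max(1)<60)&(X<-.1)&(X>-.25)&(abs(Y)<.03)&(p[:,2]>.15)&(p[:,2]<.4); print(n,"handle",p[h].mean(0),p[h,2].max())
    b=(k[:,0]>1.4*k[:,2]+10)&(abs(X)<.06)&(abs(Y)<.06)
    z=b&(p[:,2]>.02)&(p[:,2]<.2);print("flagon top z",np.percentile(p[z,2],[95,99,100]))
    m=b&(p[:,2]>.02)&(p[:,2]<.06); from scipy.optimize import least_squares as LS
    if m.sum()>20: print("centre press",LS(lambda a:np.hypot(X[m]-a[0],Y[m]-a[1])-.038,[0,0],loss="soft_l1",f_scale=.002).x)
    if n=='scene': cv2.imwrite('pics/s6.png',cv2.resize(s['color'][140:300,250:470,::-1],None,fx=3.5,fy=3.5))
E
```

```text
t: 14.15
ee_pos: [0.3857, -0.0981, 0.3818]
ee_rot: [0.654, 0.756, 0.001, 0.001]
wrist_force: [1.9, -0.4, 1.4]
opening: 0.0007
t: 14.95
ee_pos: [0.3965, -0.0965, 0.4902]
ee_rot: [0.654, 0.756, -0.001, -0.002]
wrist_force: [0.5, -0.0, -0.3]
opening: 0.0003
t: 15.55
ee_pos: [0.3736, 0.0622, 0.4911]
ee_rot: [0.654, 0.757, -0.001, -0.0]
wrist_force: [-0.1, -0.2, -0.1]
opening: 0.0005
t 15.55 tip [0.3735 0.0621 0.3941] press [-0.1606, 0.1606, 0.3941] F [-0.1 -0.2 -0.1] tool axes
 [[-0.146  0.989 -0.001]
 [ 0.989  0.146 -0.001]
 [-0.001 -0.001 -1.   ]] 0.0005211405862500394 [ 0.02 -0.25  1.31 -0.    2.08 -0.13]
scene handle [ 0.38567061 -0.10195078  0.33889534] 0.3562638170987383
flagon top z [0.12888751 0.13058076 0.13145458]
centre press [-8.14596840e-04  4.31042529e-05]<stdin>:7: RuntimeWarning: Mean of empty slice.
  ret = um.true_divide(
Traceback (most recent call last):
ValueError: zero-size array to reduction operation maximum which has no identity
```

View pics/s6.png

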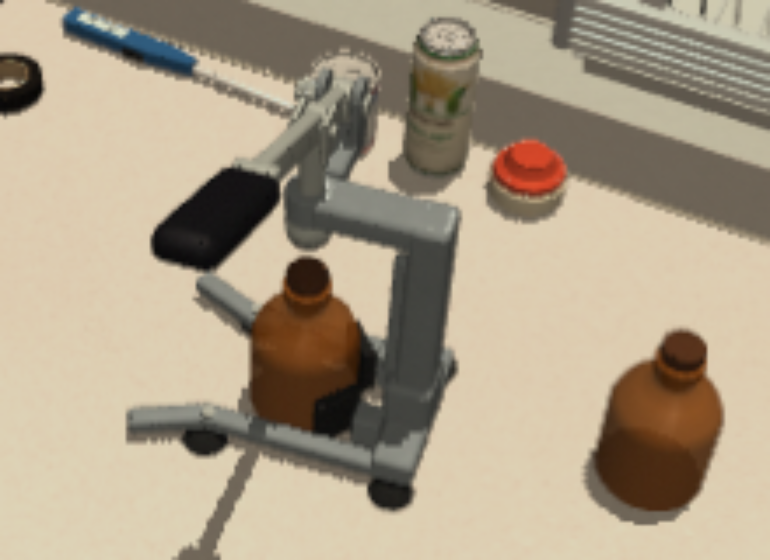

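The stopper is flat on the lip (305,280), with its top measured at about 130 mm. The lever is back up, the flagon is seated within 1 mm, and the finished flagon hasn't moved. Handing in.

```bash
python3 -c "
from plant import *
print(sign_off())"
```

```text
the job is handed in; nothing more can be done
None
```

The job is done and handed in at about 16 s of the 64 s allowed. I slid the flagon upright into the press with two leaned-back fingers until it met the rubber V. I then pressed the lever down to its hard stop with closed fingertips and let it spring back up along its arc.

**Flagon:** contact with the V showed as a force rise to about 10 N. It stands upright in the press, and its fitted centre is within 1 mm of my estimated seat position.

**Stopper:** at the lever stop the wrist read 34 N vertically while the tip barely moved. The flagon's top then measured 130–131 mm, which matches a stopper fully home.

**Lever and surroundings:** the handle cloud is back where it was at rest. The finished flagon looks untouched, and the arm stood clear of everything.

**Checks that failed or disagreed:**
- The side camera's handle check found no points, which crashed the script. The final numbers therefore come from the scene camera only.
- Early estimates of the seat position differed by about 5 mm between the handle and the legs. I used the legs, and the fitted flagon centre agreed with that.

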